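# Snap the ingredient tub's lid shut all round

### The job

The blue lid on the full ingredient tub is only laid on: its four rim sections still stand up. Press them down from above with the fingertips, section by section, until every one has clicked shut and stays flush; do not pick up, tip or shove the tub, leave everything else on the table where it is, and finish with the hand clear.

Things in the scene. Friction and masses are not known exactly. Their poses are not given: they have to be found in the camera images.
- tub: The full white tub to close, loose, about 1.8 kg, foot 134 x 174 mm, with a blue lid 150 (x) x 190 (y) mm, top 95 mm above the table when shut. Origin: centre of its underside, z up. The lid's middle panel (94 x 134 mm, top at 92 mm) and corner blocks (28 mm square, top at 95 mm) are fixed; the four rim sections between the corners hinge. All four stand up at the start.
- rim_front (a joint): Blue rim section on the tub's -x side, 130 mm long, along the tub's y, 28 mm wide, hinged at its inner edge. Angle in rad: 0 = sprung up, outer edge 8 mm high; 0.30 = clicked shut, flush with the corners. Pressed past half-way (0.15) it snaps shut and stays; released sooner it springs back up. At the white spot it takes about 9 N straight down.
- press_front (a point): White round spot (14 mm across) on the top face of the front rim section, 8 mm in from its outer edge and 20 mm from its hinge: where to press. Moves with the section; at [-67, 0, 95] mm in the tub's frame when shut, about 6 mm higher when up. Its own -x axis points outward, away from the lid's middle.
- rim_right (a joint): Blue rim section on the tub's -y side, 90 mm long, along the tub's x, 28 mm wide, hinged at its inner edge. Angle in rad: 0 = sprung up, outer edge 8 mm high; 0.30 = clicked shut, flush with the corners. Pressed past half-way (0.15) it snaps shut and stays; released sooner it springs back up. At the white spot it takes about 9 N straight down.
- press_right (a point): White round spot (14 mm across) on the top face of the right rim section, 8 mm in from its outer edge and 20 mm from its hinge: where to press. Moves with the section; at [0, -87, 95] mm in the tub's frame when shut, about 6 mm higher when up. Its own -x axis points outward, away from the lid's middle.
- rim_back (a joint): Blue rim section on the tub's +x side, 130 mm long, along the tub's y, 28 mm wide, hinged at its inner edge. Angle in rad: 0 = sprung up, outer edge 8 mm high; 0.30 = clicked shut, flush with the corners. Pressed past half-way (0.15) it snaps shut and stays; released sooner it springs back up. At the white spot it takes about 9 N straight down.
- press_back (a point): White round spot (14 mm across) on the top face of the back rim section, 8 mm in from its outer edge and 20 mm from its hinge: where to press. Moves with the section; at [67, 0, 95] mm in the tub's frame when shut, about 6 mm higher when up. Its own -x axis points outward, away from the lid's middle.
- rim_left (a joint): Blue rim section on the tub's +y side, 90 mm long, along the tub's x, 28 mm wide, hinged at its inner edge. Angle in rad: 0 = sprung up, outer edge 8 mm high; 0.30 = clicked shut, flush with the corners. Pressed past half-way (0.15) it snaps shut and stays; released sooner it springs back up. At the white spot it takes about 9 N straight down.
- press_left (a point): White round spot (14 mm across) on the top face of the left rim section, 8 mm in from its outer edge and 20 mm from its hinge: where to press. Moves with the section; at [0, 87, 95] mm in the tub's frame when shut, about 6 mm higher when up. Its own -x axis points outward, away from the lid's middle.
- sealed_tub: A second full tub of the same size and shape with a yellow lid, already shut; 95 mm high. Loose; leave alone. Origin: centre of its underside.
- spice_jar: Small jar with a green cap, 46 mm across, 75 mm high, standing between or just in front of the two tubs. Leave alone. Origin: centre of its underside.
- sauce_bottle: Orange squeeze bottle with a red cap, 64 mm across, 190 mm high, to the left of the tubs. Leave alone. Origin: centre of its underside.
- deli_pot: White round pot, 98 mm across, 64 mm high, beyond the tubs. Leave alone. Origin: centre of its underside.
- spatula: Spatula 240 mm long lying flat, to the left of the tubs. Leave alone. Origin: on its underside, near the middle of its length.
- prep_bowl: Steel bowl 120 mm across, 50 mm high, to the right of the tubs. Leave alone. Origin: centre of its underside.
- tape_roll: Red roll of tape lying flat, 84 mm across, 30 mm high, beyond the tubs. Leave alone. Origin: centre of its underside.
Things that resemble listed ones, but are neither listed nor needed, are in the scene too. What is shaped like the tub but pink is not meant.

How it is judged:
By the outcome, as a careful person would: the job done as asked, in the order asked, and still so for the second after the job is handed in, with the robot touching nothing.
It also fails if it takes over 48 s, if anything falls off the work surface, if the arm or the gripper's body presses on something with over 40 N, if the wrist force passes 120 N, or if a joint passes its speed limit or range.

### The arm

A 6-joint arm with a two-finger parallel gripper is mounted at the origin on the work surface. World frame = base frame: x ahead of the robot, y to its left, z up, the work surface at z = 0. Lengths are in mm, angles in degrees, forces in N, time in s.
With the tool pointing down it reaches from about 350 to 850 mm from the base axis. Payload 8.1 kg.
Tool frame: the origin (TCP) lies at the very end of the fingers, on their centre line; the grasp point (between the pads) lies 19 mm behind it (r.grip_depth is the distance from the TCP to the grasp point, in mm); z points along the fingers, y is the direction in which the jaws open and shut (so a half turn about z gives the same grasp; the last joint's range is limited). The gripper opens to 85 mm and grips with 20 to 120 N. Pads are 22 mm wide; open, the fingers measure 114 mm over their backs; the gripper's body (76 mm by 85 mm) begins 54 mm behind the grasp point. The pads swing forward as they close: fully open they stand 13 mm farther back than shut.
Start: joints at [60.825, 7.471, 85.268, -0, 87.261, -4.893], TCP at [246.716, 546.934, 206.092] pointing down, gripper open.
Joint ranges: [-169.43, 169.43], [-51.17, 129.36], [1.28, 143.12], [-76.62, 256.62], [0, 156.53], [-152.29, 152.29]. Speed limits (degrees/s): [136.94, 136.94, 159.86, 180, 180, 180].

### API

Orientations are given as [roll, pitch, yaw] about the fixed x, y, z axes, in that order (R = Rz(yaw) Ry(pitch) Rx(roll)).
In Python, from bench import status, viewer, hand_in, r gives the robot as it stands.
- The arm moves only by the shell command python3 -m crank 'ROWS' [OPENING] [FORCE]. ROWS is a JSON object of lists of equal length, an entry for each row: "slide": the shift along the tool's x, y, z in m, a list of three; "twist": the turn about the tool's z in rad. A call has 1 to 8 rows; each row shifts and turns the commanded pose from where the row before left it, along the tool's axes as they then stand; what a row does not reach is not made up. A row lasts 1/10 s, in which the tool goes at most 50 mm and 8.59 degrees, less where a joint would pass 70% of its speed; a pose out of reach is approached as far as the arm can. A call with a gripper value outside its range is refused whole. OPENING is the closure, from 0 (fully open) to 1 (shut), set as the call begins (- or left out, the last holds). The fingers move at their own pace and stop on an object; FORCE is the grip in N (left out, the last holds). Time passes only in rows, so rows that do not move let the fingers close. It gives the time, the measured TCP pose, the force and the opening at its end, in the units of the state.
- status.sense(): the state, without advancing time (a new reading comes with each control period).
- viewer.snapshot(name): name is "scene" or "top"; returns a dict with "img" (384x512x3 uint8, red, green, blue), "fx", "fy", "cx", "cy" (pixels), "R" (3x3) and "t" (3): a world point X has camera coordinates R X + t. Camera axes: x right, y down, z forward; pixel columns grow to the right and rows downward; lengths in mm; the calibration is good to about 2 mm. A picture is of the moment at which its call begins. There is no depth.
- hand_in(): hands the job in, once; it reports no verdict.
The state is a dict: "time": time; "joint_pos": joint angles; "qd": joint speeds; "joint_efforts": joint torques, N m; "tool_pos": TCP position; "tcp_rot": TCP orientation; "ft_force": force on the tool from outside, world axes, zero at the start; "wrist_torque": the same for the moment, N m; "finger_gap": finger opening in mm.
Only numpy, scipy, OpenCV 4.12 (cv2) and the standard library are available. Lean on these libraries where they do the work, as an engineer would, in place of code of your own. Each camera call takes 0.05 s, during which the arm holds its last target.

## Working session

There is one attempt and no reset: what is moved stays moved. The work goes in short steps, Python scripts to look and compute and a shell command to move; the robot and the scene stay as the last step left them, time stands still between calls to the robot, and variables do not carry over. Pictures are saved under pics/ and viewed, and the job is handed in when it is done.

```bash
ls; mkdir -p pics; python3 - <<'E'
from bench import status, viewer, r
import cv2, pickle
s=status.sense(); print(s)
for n in("scene","top"):
    v=viewer.snapshot(n); cv2.imwrite(f"pics/{n}0.png",v["img"][:,:,::-1]); pickle.dump(v,open(f"{n}0.pkl","wb"))
    print(n,v["fx"],v["cx"],v["cy"],v["R"],v["t"])
E
```

```text
pics
{'time': 0.0, 'joint_pos': array([ 6.08234113e+01,  7.51311940e+00,  8.53309221e+01,  1.35233873e-03,
        8.72600383e+01, -4.89203472e+00]), 'qd': array([-0.05251474,  0.01334828,  0.03539355, -0.05618274,  0.02973705,
        0.03413572]), 'joint_efforts': array([ 1.77841426e-03, -5.69414377e+01, -5.00543153e+01, -3.38093532e-04,
        1.53535686e-02,  9.25244308e-05]), 'tool_pos': array([246.43198057, 546.40535601, 205.04944538]), 'tcp_rot': array([-1.79896414e+02, -1.02215143e-02,  1.55715371e+02]), 'ft_force': array([ 0.73916353,  0.13507105, -0.05863656]), 'wrist_torque': array([-0.01525129, -0.05450269,  0.05141732]), 'finger_gap': 85.37622137216022}
scene 377.70844931288826 258.35746242458663 194.1908632618488 [[ 0.4763756   0.87903471 -0.01908568]
 [ 0.53675487 -0.3079394  -0.78553646]
 [-0.69639105  0.36396607 -0.61852098]] [-216.49781179 -219.04500994 1460.07476938]
top 400.7171359833349 247.58396914584705 197.39417195396848 [[ 0.00139857 -0.99972574  0.02337702]
 [-0.99599124 -0.00348342 -0.08938295]
 [ 0.08943986 -0.0231583  -0.99572296]] [ -30.20241039  533.4198676  1405.31861997]
```

View pics/scene0.png

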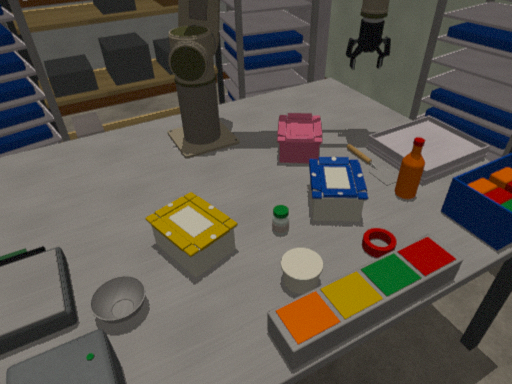

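View pics/top0.png

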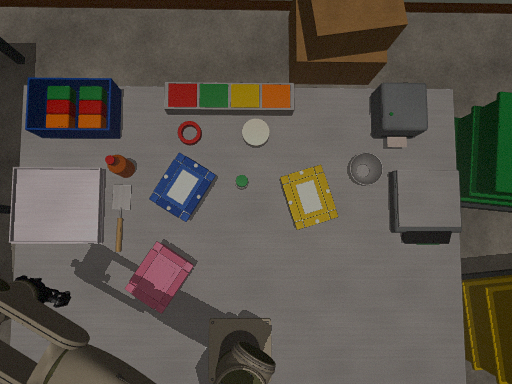

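The top view shows the blue tub around pixel (183,187) and the yellow tub at (309,198). The pink one at (160,276) isn't the target. I'll enlarge the blue lid.

```bash
cat > h.py <<'E'
import numpy as np,cv2,pickle
def ray(v,u,w,z):
    R=np.array(v["R"]);t=np.array(v["t"]).ravel()
    d=R.T@np.array([(u-v["cx"])/v["fx"],(w-v["cy"])/v["fy"],1]);c=-R.T@t
    return c+d*(z-c[2])/d[2]
def tri(vs,px):
    A=np.zeros((3,3));b=np.zeros(3)
    for v,(u,w) in zip(vs,px):
        R=np.array(v["R"]);t=np.array(v["t"]).ravel()
        d=R.T@np.array([(u-v["cx"])/v["fx"],(w-v["cy"])/v["fy"],1]);d/=np.linalg.norm(d);c=-R.T@t
        P=np.eye(3)-np.outer(d,d);A+=P;b+=P@c
    return np.linalg.solve(A,b)
E
python3 - <<'E'
from h import *
for n,(x0,y0,x1,y1) in dict(top=(140,145,225,230),scene=(295,145,380,230)).items():
    v=pickle.load(open(n+"0.pkl","rb"));im=v["img"]
    cv2.imwrite(f"pics/{n}0z.png",cv2.resize(im[y0:y1,x0:x1,::-1],None,fx=7,fy=7,interpolation=cv2.INTER_NEAREST))
    hsv=cv2.cvtColor(im,cv2.COLOR_RGB2HSV)
    w=((hsv[...,1]<90)&(hsv[...,2]>120)).astype(np.uint8)
    m=np.zeros_like(w);m[y0:y1,x0:x1]=1
    blue=((hsv[...,0]>100)&(hsv[...,0]<130)&(hsv[...,1]>120)).astype(np.uint8)*m
    print(n,"blue",blue.sum(),cv2.minAreaRect(cv2.findNonZero(blue)))
    hull=cv2.convexHull(cv2.findNonZero(blue));H=np.zeros_like(w);cv2.fillConvexPoly(H,hull,1)
    k,l,st,ce=cv2.connectedComponentsWithStats(w*H,connectivity=4)
    for i in range(1,k):
        if st[i,4]>2: print(st[i],ce[i].round(2), ray(v,*ce[i],101).round(1))
E
```

```text
top blue 1630 ((182.11798095703125, 186.51126098632812), (44.20191192626953, 56.073890686035156), 32.00538635253906)
[194 163   4   4  13] [195.46 164.85] [636.7 149.8 101. ]
[167 170  32  35 583] [182.13 186.51] [562.7 193.6 101. ]
[164 174   4   5  15] [165.47 176.13] [597.7 250.2 101. ]
[197 195   3   4   9] [198.11 196.33] [529.6 139.5 101. ]
[167 206   4   4  11] [168.18 207.82] [490.6 239.  101. ]
scene blue 1429 ((338.0, 177.5), (41.0, 58.0), 90.0)
[331 157   6   4  18] [333.44 158.28] [491.5 240.6 101. ]
[349 158   3   1   3] [350. 158.] [515.2 284.6 101. ]
[324 166  26  23 510] [336.13 177.39] [574.7 186.6 101. ]
[312 172   4   4  13] [313.46 173.85] [528.6 141.4 101. ]
[357 173   6   4  19] [359.84 174.53] [597.  253.2 101. ]
[338 192   5   3  13] [340.23 192.85] [636.7 152.4 101. ]
[322 193   1   3   3] [322. 194.] [616.6 107.4 101. ]
```

```bash
python3 -m crank --help 2>&1 | head -20
```

```text
invalid input: not JSON, or not a number
```

View pics/top0z.png

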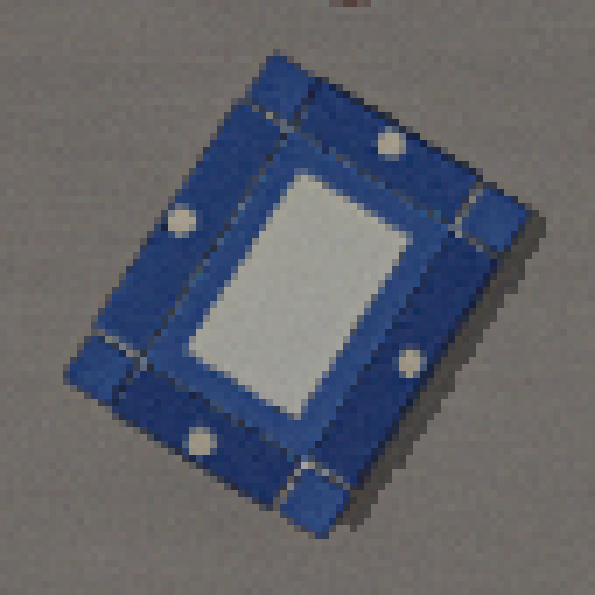

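```bash
python3 - <<'E'
from h import *
T=pickle.load(open("top0.pkl","rb"));S=pickle.load(open("scene0.pkl","rb"))
P=dict(A=((195.46,164.85),(340.23,192.85)),B=((165.47,176.13),(359.84,174.53)),C=((198.11,196.33),(313.46,173.85)),D=((168.18,207.82),(333.44,158.28)))
q={k:tri([T,S],p) for k,p in P.items()}
for k in q:print(k,q[k].round(1))
a=q
print(np.mean(list(q.values()),0))
for i,j in("AD","BC"):
    d=q[i]-q[j];print(i,j,np.linalg.norm(d[:2]),np.degrees(np.arctan2(d[1],d[0])))
E
```

```text
A [637.2 150.5 102. ]
B [598.1 250.7 102.4]
C [529.8 139.8 102.2]
D [491.1 239.8 100.9]
[564.04077779 195.22506077 101.87914767]
A D 171.22063653728222 -31.42252328085256
B C 130.27443932844236 58.381203979482024
```

```bash
python3 - <<'E'
from h import *
T=pickle.load(open("top0.pkl","rb"));S=pickle.load(open("scene0.pkl","rb"))
print(ray(T,110,160,190),ray(S,419,142,190),ray(T,125,170,0))
E
python3 -m crank '{"slide":[[0,0,0],[-0.04,-0.0175,0],[-0.04,-0.0175,0],[-0.04,-0.0175,0],[-0.04,-0.0175,0],[-0.04,-0.0175,0],[-0.04,-0.0175,0],[-0.04,-0.0175,0]],"twist":[0.124,0,0,0,0,0,0,0]}' 1 60
```

```text
[635.46655295 409.05379892 190.        ] [648.93792781 400.12182096 190.        ] [633.80440762 415.10152026   0.        ]
time: 0.9
tool_pos: [422.4, 294.9, 205.7]
tcp_rot: [-180.0, -0.0, 148.6]
ft_force: [0.9, 0.8, -0.5]
finger_gap: -0.1
```

```bash
python3 -m crank '{"slide":[[-0.043,-0.019,0],[-0.043,-0.019,0],[-0.043,-0.019,0.01],[-0.043,-0.019,0.02],[0,0,0.03],[0,0,0.02],[0,0,0]],"twist":[0,0,0,0,0,0,0]}'
python3 - <<'E'
from bench import status,viewer
from h import *
s=status.sense();print(s["tool_pos"],s["ft_force"])
for n in("scene","top"):
    v=viewer.snapshot(n)
    R=np.array(v["R"]);p=R@s["tool_pos"]+np.array(v["t"]).ravel();u=[v["fx"]*p[0]/p[2]+v["cx"],v["fy"]*p[1]/p[2]+v["cy"]];print(n,u)
    x,y=int(u[0]),int(u[1]);cv2.imwrite(f"pics/{n}1.png",cv2.resize(v["img"][y-50:y+50,x-50:x+50,::-1],None,fx=6,fy=6,interpolation=0))
E
```

```text
time: 1.6
tool_pos: [525.8, 141.8, 122.2]
tcp_rot: [-179.7, -0.3, 148.5]
ft_force: [0.0, 0.0, 0.1]
finger_gap: 0.0
[525.76740856 141.78923115 122.23375882] [0.00623342 0.03734957 0.05080855]
scene [np.float64(313.5236671864875), np.float64(167.17841224297052)]
top [np.float64(196.75728736872273), np.float64(196.8932132677867)]
```

View pics/scene1.png

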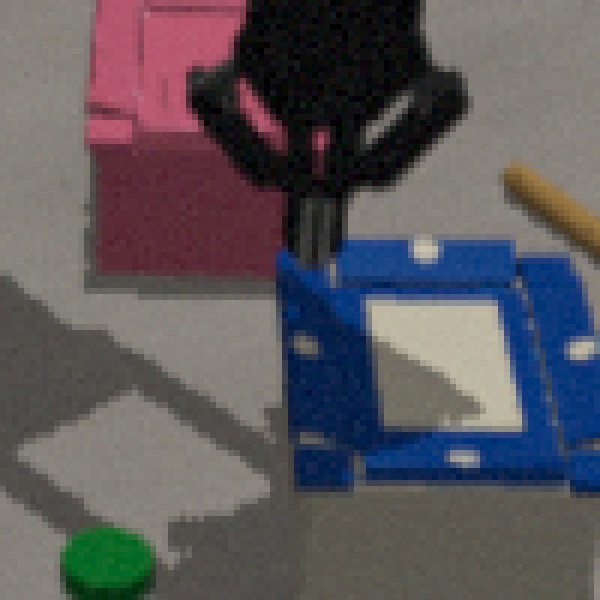

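```bash
python3 - <<'E'
from bench import status
for i in range(3):
    s=status.sense();print(s["tool_pos"],s["ft_force"],s["qd"].round(2))
E
```

```text
[528.18753386 142.93891832 126.4375786 ] [-0.44460616  0.44477649  1.2507279 ] [ 0.46 -1.29 -1.88 -0.03  0.02 -0.  ]
[528.18753386 142.93891832 126.4375786 ] [-0.44460616  0.44477649  1.2507279 ] [ 0.46 -1.29 -1.88 -0.03  0.02 -0.  ]
[528.18753386 142.93891832 126.4375786 ] [-0.44460616  0.44477649  1.2507279 ] [ 0.46 -1.29 -1.88 -0.03  0.02 -0.  ]
```

Fingertip drawn at crop (313,265), about 6 px above the predicted TCP. I'll let the arm settle and check that again.

```bash
python3 -m crank '{"slide":[[0,0,0],[0,0,0],[0,0,0]],"twist":[0,0,0]}'
cat > look.py <<'E'
import sys
from bench import status,viewer
from h import *
k=sys.argv[1]
a=status.sense()
V=[]
for n in("scene","top"):
    s=status.sense();v=viewer.snapshot(n)
    R=np.array(v["R"]);p=R@s["tool_pos"]+np.array(v["t"]).ravel();u=[v["fx"]*p[0]/p[2]+v["cx"],v["fy"]*p[1]/p[2]+v["cy"]]
    x,y=int(u[0]),int(u[1]);im=cv2.resize(v["img"][y-40:y+40,x-40:x+40,::-1],None,fx=7,fy=7,interpolation=0)
    cv2.circle(im,(int((u[0]-x+40.5)*7),int((u[1]-y+40.5)*7)),5,(255,0,255),1)
    V.append(im);print(n,np.round(u,1),s["tool_pos"].round(1),s["ft_force"].round(1),"crop origin",x-40,y-40)
    pickle.dump(v,open(f"{n}{k}.pkl","wb"))
cv2.imwrite(f"pics/L{k}.png",cv2.resize(np.hstack(V),(800,400)))
E
python3 look.py 2
```

```text
time: 2.0
tool_pos: [529.3, 143.4, 127.9]
tcp_rot: [179.9, 0.1, 148.6]
ft_force: [0.5, 0.5, -0.2]
finger_gap: 0.2
scene [314.9 166. ] [529.3 143.4 127.9] [ 0.5  0.5 -0.2] crop origin 274 125
top [196.2 195.7] [529.2 143.3 127.6] [0.2 0.2 0.3] crop origin 156 155
```

View pics/L2.png

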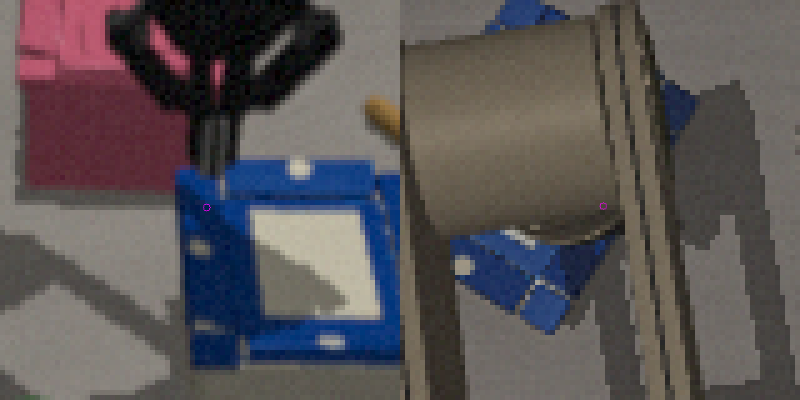

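The visible tip ends exactly at the blue lid edge, so it may be hidden behind the lid. I'll raise it to see the tip against plain background.

```bash
python3 -m crank '{"slide":[[0,0,-0.03],[0,0,-0.03],[0,0,0],[0,0,0],[0,0,0]],"twist":[0,0,0,0,0]}'; python3 look.py 3
```

```text
time: 2.6
tool_pos: [528.0, 142.8, 185.5]
tcp_rot: [-179.9, -0.1, 148.6]
ft_force: [0.3, 0.0, 0.6]
finger_gap: -0.0
scene [316.  148.2] [528.  142.8 185.5] [0.3 0.  0.6] crop origin 275 108
top [194.4 194.4] [527.8 142.8 185.2] [-0.9 -0.8  0.1] crop origin 154 154
```

View pics/L3.png

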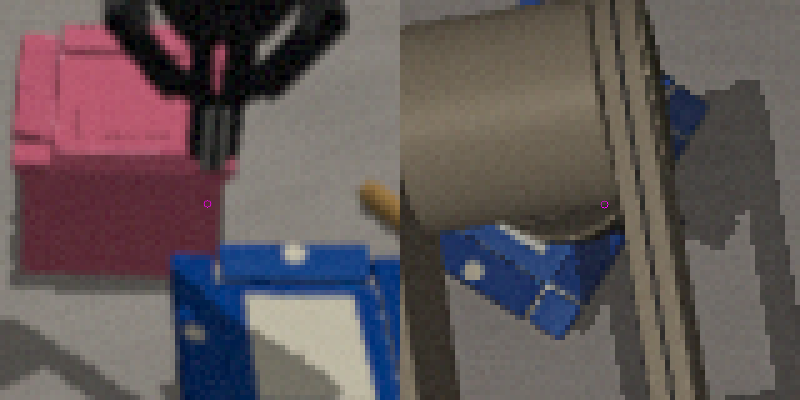

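```bash
python3 - <<'E'
from bench import r
from h import *
print(r, [(a,getattr(r,a)) for a in dir(r) if not a.startswith("_") and not callable(getattr(r,a))])
p0=np.array([246.4,546.4,205])
ims=[]
for n in("scene","top"):
    v=pickle.load(open(n+"0.pkl","rb"))
    f=lambda X:(lambda p:(v["fx"]*p[0]/p[2]+v["cx"],v["fy"]*p[1]/p[2]+v["cy"]))(np.array(v["R"])@X+np.array(v["t"]).ravel())
    u=f(p0);g=f(p0+[0,0,13]);print(n,u,g)
    x,y=max(40,int(u[0])),int(u[1]);im=cv2.resize(v["img"][y-40:y+40,x-40:x+40,::-1],None,fx=5,fy=5,interpolation=0)
    for q,c in((u,(255,0,255)),(g,(0,255,0))): cv2.circle(im,(int((q[0]-x+40.5)*5),int((q[1]-y+40.5)*5)),3,c,-1)
    ims.append(im)
cv2.imwrite("pics/start.png",np.hstack(ims))
E
```

```text
<Robot object at 0x7f9fa1dabb60> [('grip_depth', 18.700000000000003)]
scene (np.float64(363.0933302126212), np.float64(78.68124722646628)) (np.float64(363.64670020898257), np.float64(75.14270858930854))
top (np.float64(58.471286592422985), np.float64(286.0329842119696)) (np.float64(56.52898289162053), np.float64(286.60223219459124))
```

View pics/start.png

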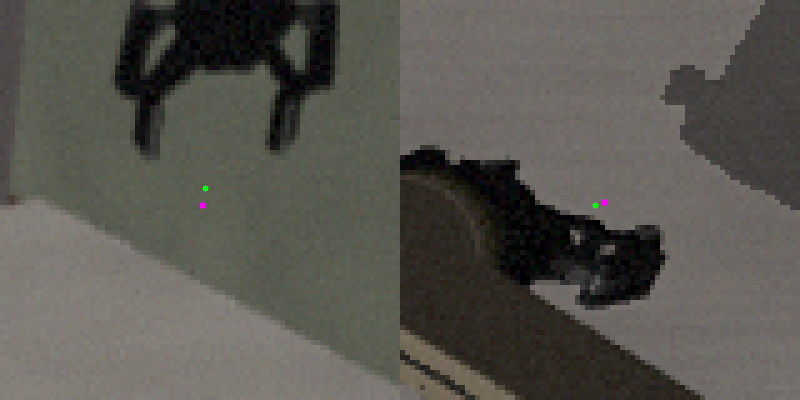

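```bash
python3 - <<'E'
from h import *
T=pickle.load(open("top0.pkl","rb"));S=pickle.load(open("scene0.pkl","rb"))
for v in(T,S):
    p=np.array(v["R"])@[0,0,0]+np.array(v["t"]).ravel();print("base",v["fx"]*p[0]/p[2]+v["cx"],v["fy"]*p[1]/p[2]+v["cy"])
a=cv2.resize(T["img"][260:320,5:85,::-1],None,fx=7,fy=7,interpolation=2);b=cv2.resize(S["img"][40:100,325:405,::-1],None,fx=7,fy=7,interpolation=2)
a=np.clip(a.astype(int)*2,0,255).astype(np.uint8)
cv2.imwrite("pics/st2.png",cv2.resize(np.vstack([a,]),(800,600)))
c=cv2.resize(T["img"][300:384,180:300,::-1],None,fx=5,fy=5);d=cv2.resize(S["img"][90:170,140:260,::-1],None,fx=5,fy=5)
cv2.imwrite("pics/base.png",cv2.resize(np.vstack([c,d]),(440,600)))
E
```

```text
base 238.9719553143013 349.49525322194097
base 202.35139034709883 137.52585351841412
```

View pics/st2.png

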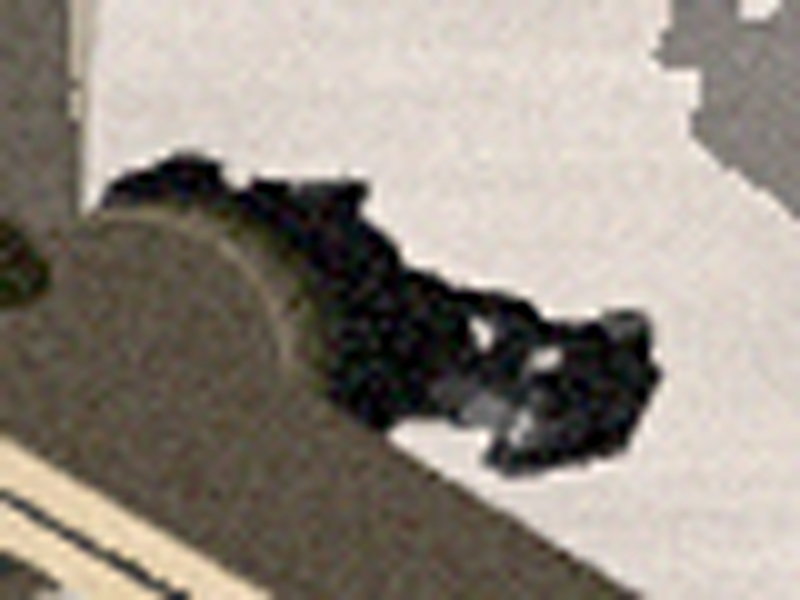

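View pics/base.png

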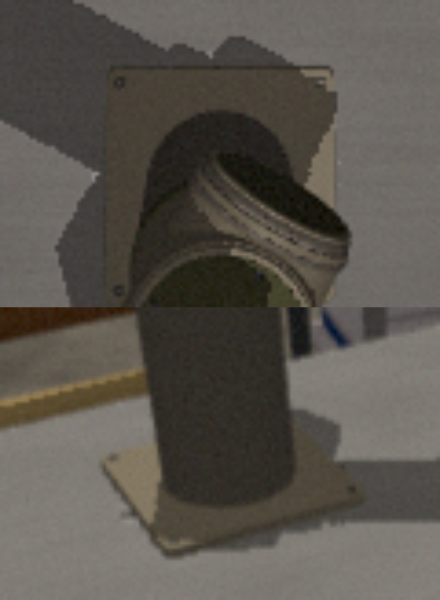

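```bash
python3 - <<'E'
from h import *
T=pickle.load(open("top0.pkl","rb"));S=pickle.load(open("scene0.pkl","rb"))
im=cv2.imread("pics/st2.png")
def f(v,X):
    p=np.array(v["R"])@X+np.array(v["t"]).ravel();return np.array([v["fx"]*p[0]/p[2]+v["cx"],v["fy"]*p[1]/p[2]+v["cy"]])
for z,c in((218,(0,255,0)),(230,(0,255,255)),(242,(0,0,255))):
    for u in((353,69),(379,68.6)):
        X=ray(S,*u,z);q=f(T,X);print(z,X.round(0),q.round(1));cv2.circle(im,(int((q[0]-5+.5)*10),int((q[1]-260+.5)*10)),6,c,-1)
print(f(S,np.array([246.4-.41*42,546.4-.91*42,218])))
cv2.imwrite("pics/st3.png",im)
E
```

```text
218 [179. 554. 218.] [ 53.  309.6]
218 [226. 638. 218.] [ 25.3 293.8]
230 [204. 531. 230.] [ 59.3 301.8]
230 [249. 613. 230.] [ 32.  286.2]
242 [229. 508. 242.] [ 65.7 293.7]
242 [273. 588. 242.] [ 38.8 278.4]
[352.10653498  75.68013317]
```

View pics/st3.png

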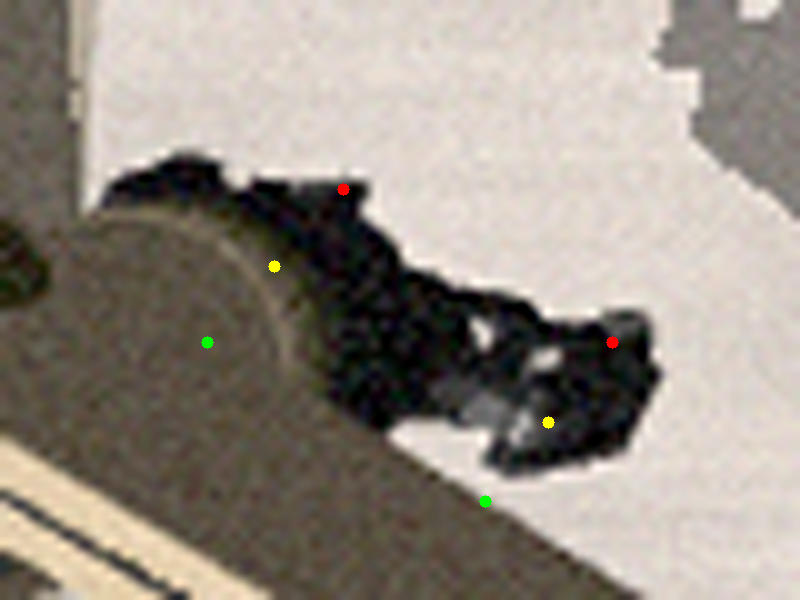

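Triangulated, the real fingertips sit about 24 mm above the reported TCP, with little horizontal offset. So contact should come near reported z≈79. I'll check the lateral position and then press using force feedback.

```bash
python3 - <<'E'
from h import *
S=pickle.load(open("scene3.pkl","rb"))
for z in(205,209,213):print(ray(S,318,141.6,z))
E
python3 -m crank '{"slide":[[-0.001,0,0.03],[-0.001,0,0.03],[0,0,0.02],[0,0,0.01],[0,0,0],[0,0,0]],"twist":[0,0,0,0,0,0]}'
```

```text
[528.36869031 147.4502896  205.        ]
[533.80375217 143.18874298 209.        ]
[539.23881403 138.92719637 213.        ]
time: 3.3
tool_pos: [530.6, 141.9, 97.1]
tcp_rot: [180.0, 0.0, 148.6]
ft_force: [-0.9, 1.1, 1.0]
finger_gap: -0.2
```

```bash
python3 -m crank '{"slide":[[0,0,0.008],[0,0,0.004],[0,0,0.004],[0,0,0]],"twist":[0,0,0,0]}'; python3 look.py 4
```

```text
time: 3.7
tool_pos: [529.9, 141.8, 79.9]
tcp_rot: [-180.0, -0.0, 148.6]
ft_force: [-0.1, 0.1, -0.2]
finger_gap: -0.4
scene [313.3 180. ] [529.9 141.8  79.9] [-0.1  0.1 -0.2] crop origin 273 140
top [198.  196.8] [530.  141.8  80.2] [ 0.2 -0.5 -0.4] crop origin 158 156
```

View pics/L4.png

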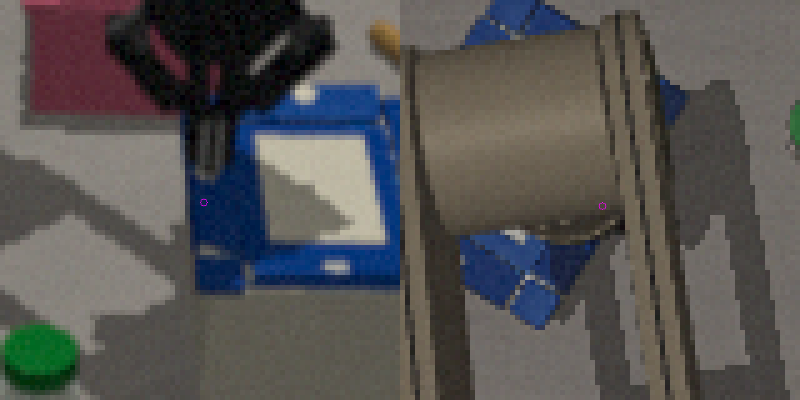

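The tip in scene is at about (315,175), covering the white spot (313,174), and there's no contact yet. Pressing on.

```bash
python3 -m crank '{"slide":[[0,0,0.002],[0,0,0.002],[0,0,0]],"twist":[0,0,0]}';python3 -m crank '{"slide":[[0,0,0.002],[0,0,0]],"twist":[0,0]}'
```

```text
time: 4.1
tool_pos: [530.7, 141.8, 77.0]
tcp_rot: [180.0, 0.0, 148.6]
ft_force: [-1.6, -0.1, 4.4]
finger_gap: 0.0
time: 4.3
tool_pos: [530.8, 141.7, 75.1]
tcp_rot: [180.0, 0.1, 148.6]
ft_force: [0.3, -1.4, 4.0]
finger_gap: -0.2
```

```bash
python3 -m crank '{"slide":[[0,0,0.002],[0,0,0.002],[0,0,0]],"twist":[0,0,0]}';python3 -m crank '{"slide":[[0,0,0.001],[0,0,0]],"twist":[0,0]}'
```

```text
time: 4.6
tool_pos: [530.1, 141.9, 70.0]
tcp_rot: [-180.0, -0.0, 148.6]
ft_force: [0.0, -0.3, 0.1]
finger_gap: -0.1
time: 4.8
tool_pos: [530.2, 141.9, 69.8]
tcp_rot: [-180.0, -0.0, 148.6]
ft_force: [-3.2, -1.1, 6.4]
finger_gap: -0.2
```

Front snapped: the force dropped to 0, then it bottomed at 6 N. On to the right section.

```bash
python3 -m crank '{"slide":[[0,0,-0.02],[0,0,-0.02],[-0.029,0.021,0],[-0.028,0.021,0],[-0.028,0.02,0],[0,0,0.01],[0,0,0.01],[0,0,0]],"twist":[0,0,0,0,0,0,0,0]}';python3 look.py 5
```

```text
time: 5.6
tool_pos: [632.5, 150.3, 86.3]
tcp_rot: [-179.8, -0.2, 148.6]
ft_force: [-0.7, 0.0, -0.3]
finger_gap: 0.2
scene [338.  196.6] [632.5 150.3  86.3] [-0.7  0.  -0.3] crop origin 297 156
top [195.7 166.6] [633.  150.4  87.6] [-0.2  0.6 -0. ] crop origin 155 126
```

View pics/L5.png

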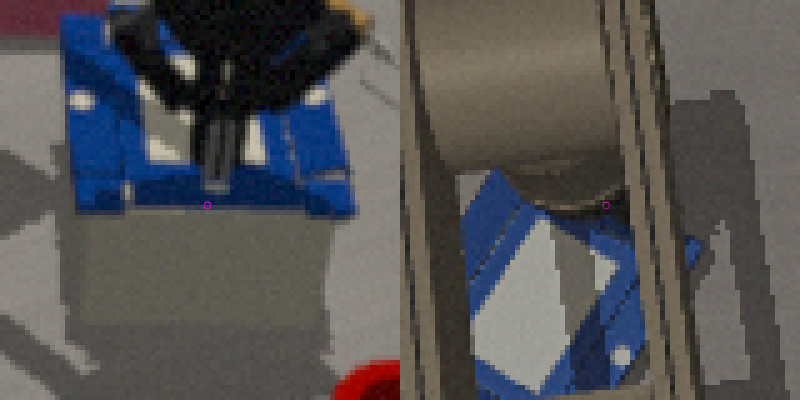

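Front looks flush, and the tip in scene at about (340,193) covers the right spot. Pressing.

```bash
python3 -m crank '{"slide":[[0,0,0.006],[0,0,0.003],[0,0,0.002],[0,0,0.002],[0,0,0]],"twist":[0,0,0,0,0]}';python3 -m crank '{"slide":[[0,0,0.002],[0,0,0.002],[0,0,0]],"twist":[0,0,0]}'
```

```text
time: 6.2
tool_pos: [635.4, 150.4, 77.0]
tcp_rot: [180.0, 0.0, 148.6]
ft_force: [-2.2, -0.8, 3.7]
finger_gap: 0.1
time: 6.5
tool_pos: [634.7, 150.6, 71.7]
tcp_rot: [-180.0, -0.1, 148.6]
ft_force: [-0.6, -0.3, 0.8]
finger_gap: 0.2
```

```bash
python3 -m crank '{"slide":[[0,0,0.0015],[0,0,0]],"twist":[0,0]}';python3 -m crank '{"slide":[[0,0,0.001],[0,0,0]],"twist":[0,0]}'
```

```text
time: 6.7
tool_pos: [634.7, 150.6, 70.3]
tcp_rot: [-180.0, -0.0, 148.6]
ft_force: [0.3, 0.4, 0.1]
finger_gap: 0.4
time: 6.9
tool_pos: [635.2, 150.6, 70.0]
tcp_rot: [180.0, -0.0, 148.6]
ft_force: [-0.7, -0.6, -0.1]
finger_gap: -0.3
```

```bash
python3 -m crank '{"slide":[[0,0,-0.02],[0,0,-0.02],[0.029,0.022,0],[0.028,0.022,0],[0.028,0.021,0],[0,0,0.01],[0,0,0.01],[0,0,0]],"twist":[0,0,0,0,0,0,0,0]}';python3 look.py 6
```

```text
time: 7.7
tool_pos: [595.2, 249.0, 87.4]
tcp_rot: [-179.8, -0.1, 148.6]
ft_force: [0.4, -0.2, 0.1]
finger_gap: -0.2
scene [357.6 178.5] [595.2 249.   87.4] [ 0.4 -0.2  0.1] crop origin 317 138
top [166.5 177.2] [595.8 248.9  88.3] [0.2 0.1 0. ] crop origin 126 137
```

View pics/L6.png

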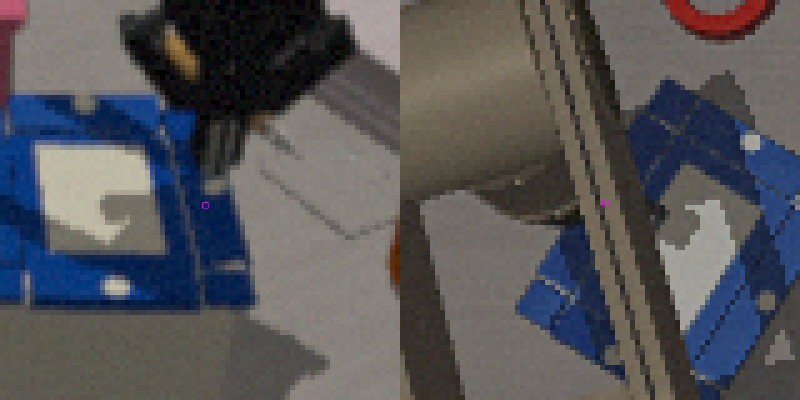

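```bash
python3 -m crank '{"slide":[[0,-0.002,0.006],[0,0,0.003],[0,0,0.002],[0,0,0.002],[0,0,0]],"twist":[0,0,0,0,0]}';python3 -m crank '{"slide":[[0,0,0.002],[0,0,0.002],[0,0,0]],"twist":[0,0,0]}';python3 -m crank '{"slide":[[0,0,0.0015],[0,0,0]],"twist":[0,0]}';python3 -m crank '{"slide":[[0,0,0.001],[0,0,0]],"twist":[0,0]}'
```

```text
time: 8.3
tool_pos: [595.3, 248.4, 76.7]
tcp_rot: [-180.0, -0.0, 148.6]
ft_force: [-0.0, 0.0, 0.4]
finger_gap: -0.3
time: 8.6
tool_pos: [595.8, 248.9, 73.5]
tcp_rot: [179.9, 0.0, 148.6]
ft_force: [-0.3, 0.9, 0.1]
finger_gap: -0.3
time: 8.8
tool_pos: [595.1, 248.4, 71.0]
tcp_rot: [-180.0, -0.0, 148.6]
ft_force: [-0.6, 0.5, -0.1]
finger_gap: -0.1
time: 9.0
tool_pos: [595.2, 248.5, 70.1]
tcp_rot: [-180.0, -0.0, 148.6]
ft_force: [-1.1, -0.5, -1.1]
finger_gap: -0.2
```

```bash
python3 -m crank '{"slide":[[0,0,0.001],[0,0,0]],"twist":[0,0]}';python3 look.py 7
```

```text
time: 9.2
tool_pos: [595.5, 248.5, 69.9]
tcp_rot: [-180.0, 0.0, 148.6]
ft_force: [-1.7, -1.3, 3.9]
finger_gap: 0.1
scene [356.6 183.5] [595.5 248.5  69.9] [-1.7 -1.3  3.9] crop origin 316 143
top [167.6 178.1] [595.5 248.5  69.9] [-2.3 -0.9  4.3] crop origin 127 138
```

View pics/L7.png

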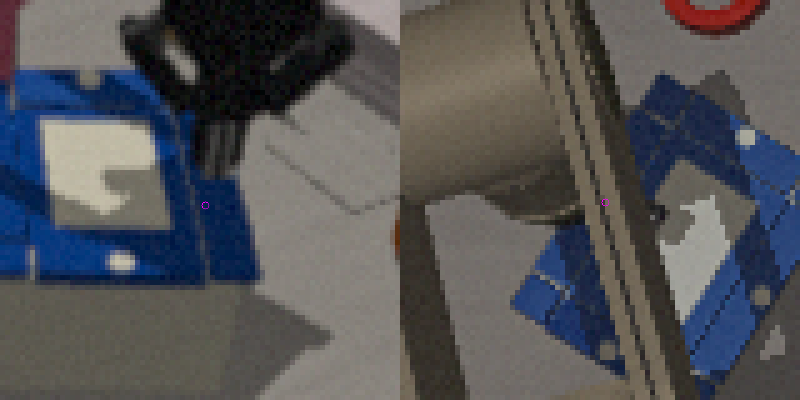

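The back section is level with its corner in the scene view. Now the left section.

```bash
python3 -m crank '{"slide":[[0,0,-0.02],[0,0,-0.02],[0.029,-0.021,0],[0.028,-0.021,0],[0.028,-0.02,0],[0,0,0.01],[0,0,0.01],[0,0,0]],"twist":[0,0,0,0,0,0,0,0]}';python3 look.py 8
```

```text
time: 10.1
tool_pos: [490.2, 239.5, 87.7]
tcp_rot: [-179.9, -0.1, 148.6]
ft_force: [0.9, -0.6, -1.0]
finger_gap: 0.2
scene [332.5 161.9] [490.2 239.5  87.7] [ 0.9 -0.6 -1. ] crop origin 292 121
top [168.7 208. ] [490.7 239.6  88.5] [ 0.2 -0.2  0.3] crop origin 128 168
```

View pics/L8.png

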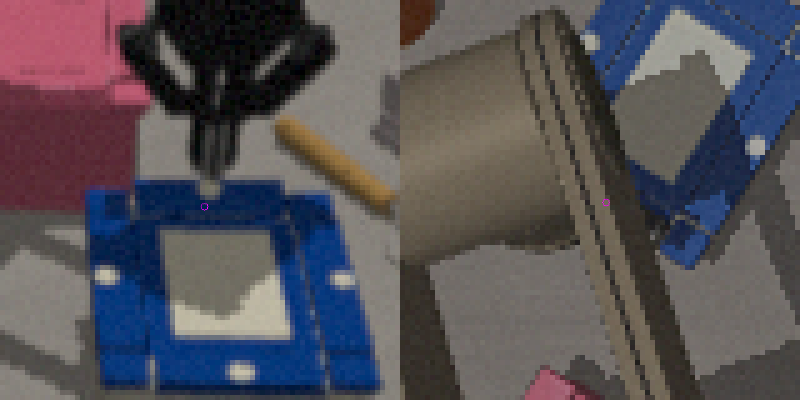

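```bash
python3 -m crank '{"slide":[[0,0,0.006],[0,0,0.003],[0,0,0.002],[0,0,0.002],[0,0,0]],"twist":[0,0,0,0,0]}';python3 -m crank '{"slide":[[0,0,0.002],[0,0,0.002],[0,0,0]],"twist":[0,0,0]}';python3 -m crank '{"slide":[[0,0,0.0015],[0,0,0]],"twist":[0,0]}';python3 -m crank '{"slide":[[0,0,0.001],[0,0,0]],"twist":[0,0]}';python3 -m crank '{"slide":[[0,0,0.001],[0,0,0]],"twist":[0,0]}'
```

```text
time: 10.7
tool_pos: [490.8, 240.0, 76.9]
tcp_rot: [180.0, 0.0, 148.6]
ft_force: [-1.0, -0.4, 6.0]
finger_gap: 0.2
time: 11.0
tool_pos: [490.4, 239.8, 72.2]
tcp_rot: [-180.0, -0.0, 148.6]
ft_force: [0.4, -0.0, -0.4]
finger_gap: 0.0
time: 11.2
tool_pos: [490.4, 239.8, 70.6]
tcp_rot: [-180.0, -0.0, 148.6]
ft_force: [-0.2, -0.5, -0.2]
finger_gap: -0.2
time: 11.4
tool_pos: [490.6, 239.9, 70.0]
tcp_rot: [-180.0, -0.0, 148.6]
ft_force: [1.0, -0.5, 1.1]
finger_gap: 0.3
time: 11.6
tool_pos: [490.7, 240.0, 69.8]
tcp_rot: [180.0, 0.0, 148.6]
ft_force: [-3.3, -0.9, 6.6]
finger_gap: -0.0
```

```bash
python3 -m crank '{"slide":[[0,0,-0.03],[0,0,-0.045],[0,0,-0.045],[0.04,0.0175,-0.02],[0.04,0.0175,0],[0.04,0.0175,0],[0.04,0.0175,0],[0.04,0.0175,0]],"twist":[0,0,0,0,0,0,0,0]}';python3 -m crank '{"slide":[[0.04,0.0175,0],[0.03,0.01,0],[0,0,0],[0,0,0],[0,0,0]],"twist":[0,0,0,0,0]}'
python3 - <<'E'
from h import *
from bench import viewer,status
V=[]
for n,(x0,y0,x1,y1) in dict(top=(140,145,225,230),scene=(295,145,380,230)).items():
    v=viewer.snapshot(n);im=v["img"];pickle.dump(v,open(n+"9.pkl","wb"))
    V.append(cv2.resize(im[y0:y1,x0:x1,::-1],(400,400),interpolation=0))
    cv2.imwrite(f"pics/{n}9.png",im[:,:,::-1])
    hsv=cv2.cvtColor(im,cv2.COLOR_RGB2HSV)
    w=((hsv[...,1]<90)&(hsv[...,2]>120)).astype(np.uint8);m=np.zeros_like(w);m[y0:y1,x0:x1]=1
    blue=((hsv[...,0]>100)&(hsv[...,0]<130)&(hsv[...,1]>120)).astype(np.uint8)*m
    H=np.zeros_like(w);cv2.fillConvexPoly(H,cv2.convexHull(cv2.findNonZero(blue)),1)
    k,l,st,ce=cv2.connectedComponentsWithStats(w*H,connectivity=4)
    for i in range(1,k):
        if st[i,4]>5: print(n,st[i,4],ce[i].round(2))
    d=cv2.absdiff(im,pickle.load(open(n+"0.pkl","rb"))["img"]).max(2);cv2.imwrite(f"pics/{n}diff.png",(d>40).astype(np.uint8)*255)
cv2.imwrite("pics/end.png",np.hstack(V));cv2.imwrite("pics/end2.png",np.hstack([cv2.resize(cv2.imread(f"pics/{n}diff.png"),(400,300)) for n in("scene","top")]))
print(status.sense()["tool_pos"],status.sense()["ft_force"])
E
```

```text
time: 12.4
tool_pos: [364.3, 420.0, 209.2]
tcp_rot: [180.0, 0.0, 148.6]
ft_force: [0.7, 0.5, -0.3]
finger_gap: 0.3
time: 12.9
tool_pos: [320.6, 478.0, 208.9]
tcp_rot: [-180.0, 0.0, 148.6]
ft_force: [-0.2, 0.3, -0.2]
finger_gap: -0.4
top 12 [195.67 165.08]
top 583 [182.13 186.51]
top 14 [165.36 175.93]
top 13 [198.92 196.85]
top 12 [168.   208.25]
scene 11 [333.   159.64]
scene 508 [336.16 177.39]
scene 16 [313.  175.5]
scene 16 [360.25 176.31]
scene 19 [339.84 194.68]
[320.91352535 477.81758094 209.00244766] [-1.25522357 -0.85976117 -0.12233916]
```

View pics/end.png

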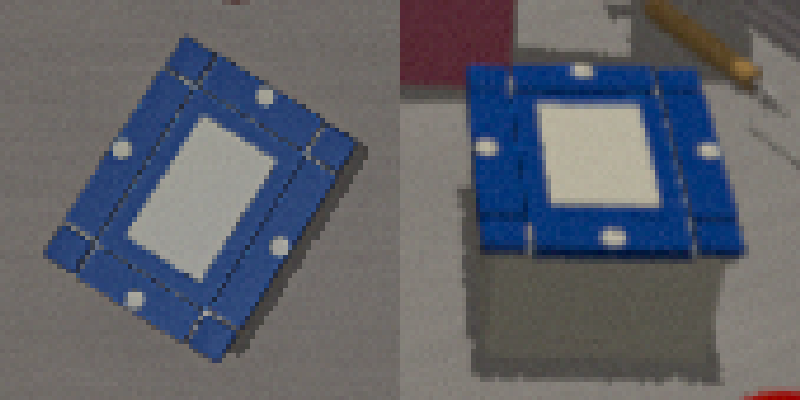

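View pics/end2.png

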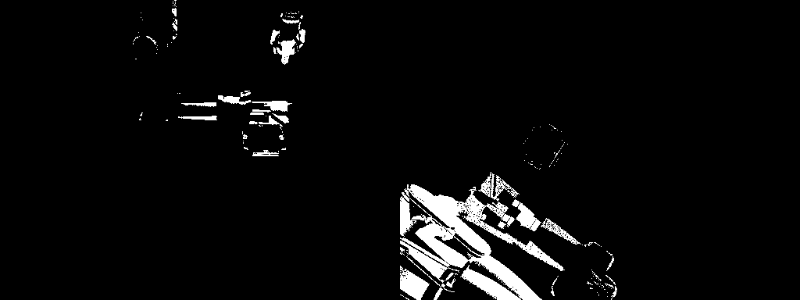

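All four sections lie flush with the corners. The spots dropped about 1.5 px in scene, and the lid's middle panel is still at (182.13,186.51). The other differences between the pictures are only the arm and its shadow. Handing in.

```bash
python3 -c "
from bench import hand_in
print(hand_in())"
```

```text
the job is handed in; nothing more can be done
None
```

All four rim sections of the blue lid are pressed shut, in the order front, right, back, left. I pressed each on its white spot from above with the closed fingertips. The job took about 13 s, and I backed the hand well clear before handing in.

**Last checks:**
- **Lid:** both final pictures show every section level with the corner blocks. In the scene view, all four white spots had dropped by about 1.5 px.
- **Tub:** the middle of the lid is at the same pixel as at the start, so the tub was not shoved.
- **Everything else:** the picture differences show only the arm, its shadows and the closed rims.
- **Forces:** the highest wrist-force reading was about 7 N, and it was about 1 N or less with the hand clear.

**What disagreed:**
- **Tip height:** the real fingertips sat about 24 mm higher than the reported TCP. I spotted this in the pictures, and contact at reported z ≈ 78 rather than about 103 confirmed it. I used that contact height for every press.
- **Back section:** I saw no clear force rise while it was closing, only about 4 N at the bottom, so I judged it shut from the pictures.
- **Right section:** I read a force while it was closing (about 4 N), but none at the bottom, so I also judged this one from the pictures.

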